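# Level the dispensing stand with a wedge shim

## Task

The dispensing stand's near corner is low: set the blue wedge flat on the bench, thin end towards the levelling foot at that corner, and push it gently under the foot until the bubble of the level on the stand lies centred between its marks. Let the wedge do the lifting (do not lift or press on the stand with the gripper), do not drive it in hard or raise the corner far past level, then let go, leaving the wedge flat and carrying the foot. Leave the other things on the bench where they are.

Things in the scene. Friction and masses are not known exactly. Their poses are not given: they have to be found in the camera images.
- stand: Dispensing stand, fixed to the bench. Origin on the bench under the centre of its aluminium base plate (150 mm square set cornerwise, 12 mm thick, underside at 30 mm when level); -x points to the low corner, so the wedge is pushed along +x. This frame does not tilt; the plate rocks about a grey pivot bar (along y, x = +50 mm, z = 30 mm). Its foot bears 2 to 6 N; pushing the wedge takes about 5 to 18 N.
- foot_point (a point): Fixed point on the axis of the levelling foot, 42 mm above the bench, at x = -150 mm, y = 0 of the stand. The foot, a 16 mm black ball end, is below a lug 26 mm wide (top at 37 to 42 mm) reaching to x = -166 mm. How far it is screwed out varies and is not measured: its lowest point is 4 to 11 mm above the bench at the start, 5 mm more when level (9 to 16 mm).
- bubble (a joint): Bubble of the level on the base plate (pale, 14 mm long, in a bright green window along the stand's x): displacement in m from the centre. 0 is level; -0.015 at the start; it grows by 0.003 for each mm the foot rises, towards the low corner. Centred, it has 2 mm to each of the two black marks. A stop ends the plate's rise at +0.012.
- wedge: Blue metal wedge shim, 138 mm long, 36 mm wide, about 0.12 kg. Origin under its underside, half-way along; +x points to its thin end. The ramp runs from 3 mm thick at the thin end (x = +69 mm) to 18 mm at x = -41 mm (1 in 7.3); behind it is the grip block (x = -41 to -69 mm, 32 mm high). Friction keeps it in place under the foot.
- wedge_grip (a point): Centre of the wedge's grip block (28 mm long, 36 mm wide along the wedge's y, 32 mm high), 16 mm above the wedge's underside and 124 mm behind its thin end.
- wedge_tip (a point): Middle of the lower edge of the wedge's thin end.
- packer: Flat aluminium packer, 100 x 36 x 8 mm, not needed; leave alone. Origin under its centre.
- bottle: White bottle, 60 mm diameter, 150 mm high, leave alone. Origin under its centre.
- jar: Amber jar, 52 mm diameter, 60 mm high, leave alone. Origin under its centre.
- driver: Yellow screwdriver lying on the bench, leave alone.
- block: Brass block 40 x 30 x 22 mm, leave alone. Origin under its centre.

How it is judged:
By the outcome, as a careful person would: the job done as asked, in the order asked, and still so for the second after the job is handed in, with the robot touching nothing.
It also fails if it takes over 72 s, if anything falls off the work surface, if the arm or the gripper's body presses on something with over 40 N, if the wrist force passes 120 N, or if a joint passes its speed limit or range.

## Robot

A 7-joint arm with a two-finger parallel gripper is mounted at the origin on the work surface. World frame = base frame: x ahead of the robot, y to its left, z up, the work surface at z = 0. Lengths are in mm, angles in degrees, forces in N, time in s.
With the tool pointing down it reaches from about 425 to 875 mm from the base axis. Payload 4.7 kg.
Tool frame: the origin (TCP) lies on the centre line of the jaws, within the pads' length; the fingertips stand tip_extent ahead of it and the grasp point (between the pads) lies 3 mm ahead of it (tip_extent is the distance from the TCP to the fingertips, in mm); z points along the fingers, y is the line along which they close (so a half turn about z gives the same grasp; the last joint's range is limited). The gripper opens to 87 mm and grips with 3 to 60 N. Pads are 19 mm wide; open, the fingers measure 117 mm over their backs; the gripper's body (75 mm by 190 mm) begins 51 mm behind the grasp point.
Start: joints at [67.099, 18.392, -4.016, 83.108, 1.295, 78.541, -3.26], TCP at [261.342, -595.167, 244.587] pointing down, gripper open.
Joint ranges: [-163.93, 163.93], [-17.29, 119.83], [-79.2, 71.16], [3.27, 140.29], [-89.18, 269.18], [5.43, 117.66], [-154.24, 154.24]. Speed limits (degrees/s): [147.25, 147.25, 180, 180, 180, 180, 180].

## Interface

Orientations are given as [roll, pitch, yaw] about the fixed x, y, z axes, in that order (R = Rz(yaw) Ry(pitch) Rx(roll)).
In Python, from bench import get_state, read_camera, camera_info, hand_in, tip_extent gives the robot as it stands.
- The arm moves only by the tool carry_out, never from a script. Its arguments are lists of equal length, an entry for each row: "hand": the opening, from -1 (shut) to 1 (fully open); "slide": the shift along the tool's x, y, z in m, a list of three; "delta_rot": the turn, a rotation vector about the tool's x, y, z in degrees, a list of three. A call has exactly 8 rows; each row is the pose to reach, as a shift and turn from the pose commanded when the call began, along the tool's axes at that moment; what a row does not reach only later rows make up. A row lasts 1/12 s, in which the tool goes at most 41.7 mm and 7.16 degrees, less where a joint would pass 70% of its speed; a pose out of reach is approached as far as the arm can. A call with a gripper value outside its range is refused whole. The fingers move at their own pace and stop on an object; the grip force is fixed at half the most. Time passes only in rows, so rows that repeat a pose let the fingers close, or fill a call up. It gives the time, the measured TCP pose, the force, the opening and the grip force at its end, in the units of the state.
- get_state(): the state, without advancing time (a new reading comes with each control period).
- read_camera(name): name is "side" or "top" or "wrist"; returns the picture (480x640x3 uint8, red, green, blue); there is no depth.
- camera_info(name): a dict with "K" (3x3 intrinsics, pixels), "xyz" and "attitude" of the camera in the world; the wrist camera has in their place "hand_eye" (4x4, takes a point from camera to tool coordinates, whose origin is the TCP and whose axes are the flange's). Camera axes: x right, y down, z forward; pixel columns grow to the right and rows downward; lengths in mm; the calibration is good to about 2 mm. The wrist camera is an equidistant fisheye: a pixel r from the principal point sees the ray r / f radians off the axis. A picture is of the moment at which its call begins: read the wrist's pose just before it. camera_info takes no time and is no camera call.
- hand_in(): hands the job in; it is judged then, once.
The state is a dict: "t": time; "qpos": joint angles; "dq": joint speeds; "tau": joint torques, N m; "ee_pos": TCP position; "eef_rot": TCP orientation; "force": force on the tool from outside, world axes, zero at the start; "moment": the same for the moment, N m; "width": finger opening in mm; "grip_force": force on a finger pad.
Only numpy, scipy, OpenCV 4.12 (cv2) and the standard library are available. Lean on these libraries where they do the work, as an engineer would, in place of code of your own. Each camera call takes 0.05 s, during which the arm holds its last target. There are 200 camera calls.

## Working session

There is one attempt and no reset: what is moved stays moved. The work goes in short steps, Python scripts to look and compute and a tool call to move; the robot and the scene stay as the last step left them, time stands still between calls to the robot, and variables do not carry over. Pictures are saved under pics/ and viewed, at most 10 in all, crops included, and the job is handed in when it is done.

Besides the shell and the picture viewer there is one more tool, called as name(argument=value, ...), one argument or row to a line, values as JSON. carry_out: Moves the arm, as the interface text tells. Its arguments: {"type":"object","properties":{"hand":{"type":"array","items":{"type":"number"}},"slide":{"type":"array","items":{"type":"array","items":{"type":"number"}}},"delta_rot":{"type":"array","items":{"type":"array","items":{"type":"number"}}}},"required":["hand","slide","delta_rot"]}

```bash
mkdir -p pics; python3 - <<'E'
from bench import *
import cv2
s=get_state();print(s,tip_extent)
for n in("side","top","wrist"):print(n,camera_info(n))
for n in("side","top"):cv2.imwrite(f"pics/{n}0.png",read_camera(n)[:,:,::-1])
E
```

```text
{'t': 0.0, 'qpos': array([67.09911933, 18.44034322, -4.01512199, 83.17407888,  1.2951492 ,
       78.54158204, -3.26060486]), 'dq': array([ 0.05219994, -0.08151436, -0.00990047,  0.01490259, -0.05481571,
        0.0658558 ,  0.06601949]), 'tau': array([-1.15099323e-03, -4.91284096e+01, -4.04575747e-01, -3.12525380e+01,
       -6.38302742e-02,  4.38011752e-02,  1.88743734e-04]), 'ee_pos': array([ 261.1017879 , -594.69486286,  243.45409117]), 'eef_rot': array([-1.79889246e+02,  6.02389703e-03,  2.37096543e+01]), 'force': array([-0.06030725,  0.52527925,  0.21823738]), 'moment': array([-0.00587969,  0.03732788,  0.00362952]), 'grip_force': 0.0, 'width': 87.29613596414302} 22.0
side {'K': array([[556.9411451 ,   0.        , 322.62261969],
       [  0.        , 556.9411451 , 236.50096501],
       [  0.        ,   0.        ,   1.        ]]), 'xyz': array([ 397.52113865, -711.7433349 ,  996.38279422]), 'attitude': array([-140.39730333,    0.78946458,  -17.29080321])}
top {'K': array([[446.3180516 ,   0.        , 325.66213595],
       [  0.        , 446.3180516 , 232.83767879],
       [  0.        ,   0.        ,   1.        ]]), 'xyz': array([452.3754519 ,  41.7123812 , 991.79783415]), 'attitude': array([-170.7580263 ,   -1.3297297 ,  -88.75396025])}
wrist {'K': array([[371.64829954,   0.        , 321.38753627],
       [  0.        , 371.64829954, 234.82670019],
       [  0.        ,   0.        ,   1.        ]]), 'hand_eye': array([[ 6.36472787e-04, -9.65892152e-01, -2.58943904e-01,
         7.11875323e+01],
       [ 9.99999661e-01,  7.49942089e-04, -3.39419488e-04,
        -5.33590347e-01],
       [ 5.22035552e-04, -2.58943600e-01,  9.65892302e-01,
        -1.39570909e+02],
       [ 0.00000000e+00,  0.00000000e+00,  0.00000000e+00,
         1.00000000e+00]])}
```

View pics/top0.png

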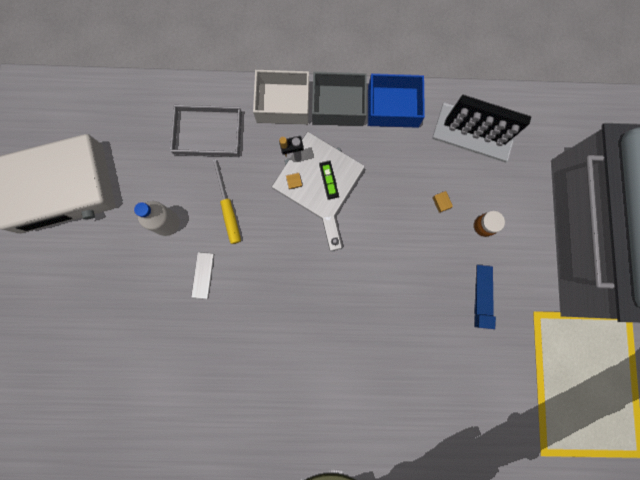

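View pics/side0.png

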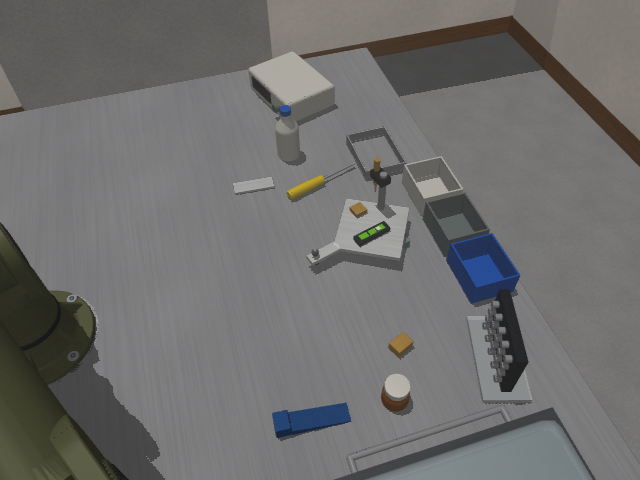

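The top view shows the wedge (grip block at about (486,323), thin end at about (484,266)) and the stand (plate at about (319,178), lug end at about (334,247)). I'll enlarge both.

```bash
cat > h.py <<'E'
import numpy as np,cv2
from scipy.spatial.transform import Rotation as R
from bench import *
def ray_world(n,uv,z):
    c=camera_info(n);d=np.linalg.inv(c["K"])@[uv[0],uv[1],1]
    d=R.from_euler("xyz",c["attitude"],degrees=True).as_matrix()@d;o=c["xyz"]
    return o+d*(z-o[2])/d[2]
def wrist(s,uv,z):
    c=camera_info("wrist");K=c["K"];p=(np.array(uv)-K[:2,2])/K[0,0];r=np.hypot(*p)
    d=np.array([*(p/r*np.sin(r)),np.cos(r)]);H=c["hand_eye"];T=R.from_euler("xyz",s["eef_rot"],degrees=True).as_matrix()
    o=s["ee_pos"]+T@H[:3,3];d=T@H[:3,:3]@d
    return o+d*(z-o[2])/d[2]
def save(name,im,f=1,box=None):
    if box: im=im[box[1]:box[3],box[0]:box[2]]
    cv2.imwrite("pics/"+name,cv2.resize(im[:,:,::-1],None,fx=f,fy=f,interpolation=cv2.INTER_CUBIC))
E
python3 - <<'E'
from h import *
im=cv2.imread("pics/top0.png")[:,:,::-1]
a=im[255:335,440:540];b=im[185:265,285:385]
save("c.png",np.hstack([a,b]),4)
E
```

```text
(no output)
```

View pics/c.png

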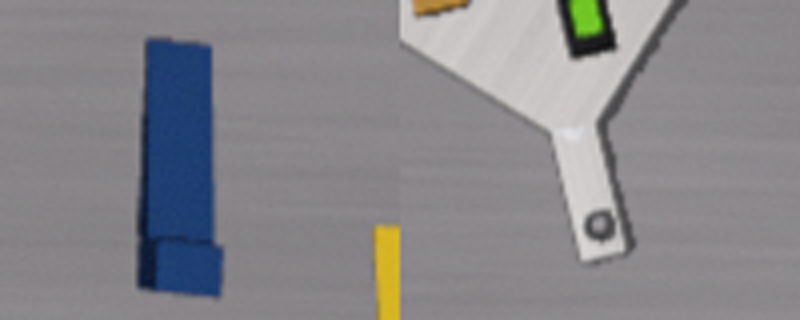

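The crop shows the wedge's thin end at crop (148,39)-(211,44), its block top at (156,238)-(222,247)-(220,297)-(155,291), and the lug end corners at (581,263) and (632,247).

```bash
python3 - <<'E'
from h import *
A=lambda u,v,z:ray_world("top",(440+u/4,255+v/4),z)
B=lambda u,v,z:ray_world("top",(285+(u-400)/4,185+v/4),z)
t=[A(148,39,3),A(211,44,3)];b=[A(156,238,32),A(222,247,32),A(220,297,32),A(155,291,32)]
tip=np.mean(t,0);g=np.mean(b,0);d=tip-g
print("tip",tip,"w",np.linalg.norm(t[0]-t[1]),"grip",g,[np.linalg.norm(b[i]-b[i-1]) for i in range(4)],"len",np.hypot(*d[:2]),"yaw",np.degrees(np.arctan2(d[1],d[0])))
e=[B(581,263,38),B(632,247,38)];s=[B(552,132,40),B(603,122,40)]
E=np.mean(e,0);S=np.mean(s,0);x=S-E
print("lug end",E,np.linalg.norm(e[0]-e[1]),"start",S,"yaw",np.degrees(np.arctan2(x[1],x[0])),"screw",B(600,224,45))
e1=ray_world("top",(308,134),40);e2=ray_world("top",(364,172),44);e3=ray_world("top",(273,186),36+4);print(e1,e2,e3)
E
```

```text
tip [ 549.12722822 -335.55161034    3.        ] w 35.48680992981951 grip [ 425.49766694 -324.83012107   32.        ] [np.float64(27.752618877288842), np.float64(35.539965932963135), np.float64(26.232237336856333), np.float64(34.760433124149856)] len 124.09358870122745 yaw -4.956443960021332
lug end [573.94328014  -1.43422501  38.        ] 28.887733969107423 start [643.37494027  15.67987861  40.        ] yaw 13.846726729280995 screw [589.69914075   2.6814935   45.        ]
[830.96030666  67.42809793  40.        ] [745.14822368 -58.52128758  44.        ] [708.80616685 140.71355286  40.        ]
```

```bash
cat >> h.py <<'E'
def go(p,yaw):
    s=get_state();T=R.from_euler("xyz",s["eef_rot"],degrees=True)
    G=R.from_euler("xyz",[180,0,yaw],degrees=True)
    print("t",round(s["t"],2),"pos",s["ee_pos"].round(1),"rot",s["eef_rot"].round(2),"F",s["force"].round(1),"w",round(s["width"],1))
    print("slide",(T.inv().apply(np.array(p)-s["ee_pos"])/1000).round(4),"rot",(T.inv()*G).as_rotvec(degrees=True).round(2))
E
python3 -c "
from h import *
go([425.5,-325,150],-5)"
```

```text
t 0.1 pos [ 261.2 -594.7  243.6] rot [-1.799e+02  1.000e-02  2.371e+01] F [ 0.1 -0.2  1.1] w 87.1
slide [ 0.259  -0.1807  0.0939] rot [-0.1   0.03 28.71]
```

carry_out(
  hand=[1, 1, 1, 1, 1, 1, 1, 1],
  slide=[
    [0.03, -0.02, 0.01],
    [0.06, -0.042, 0.022],
    [0.09, -0.063, 0.033],
    [0.12, -0.084, 0.044],
    [0.15, -0.105, 0.055],
    [0.18, -0.126, 0.066],
    [0.21, -0.147, 0.077],
    [0.235, -0.164, 0.086],
  ],
  delta_rot=[
    [0, 0, 4],
    [0, 0, 8],
    [0, 0, 12],
    [0, 0, 16],
    [0, 0, 20],
    [0, 0, 24],
    [0, 0, 27],
    [0, 0, 28.7],
  ],
)

```text
t: 0.77
ee_pos: [411.4, -347.3, 157.5]
eef_rot: [-179.9, 0.0, -5.0]
force: [0.9, -0.9, 0.0]
width: 87.3
grip_force: 0.0
```

```bash
python3 -c "
from h import *
s=get_state();im=read_camera('wrist');save('w1.png',im)
go([425.5,-325,60],-5);print(s['ee_pos'],s['eef_rot']); np.save('s1.npy',s,allow_pickle=True)"
```

```text
t 0.82 pos [ 414.9 -340.5  155.8] rot [-1.7961e+02  6.0000e-02 -4.6100e+00] F [ 1.7  5.7 -1.1] w 87.4
slide [ 0.0095 -0.0157  0.0959] rot [-0.39  0.06  0.39]
[ 411.42257002 -347.34741279  157.45451489] [-1.79929367e+02  4.29373504e-02 -5.02789041e+00]
```

View pics/w1.png

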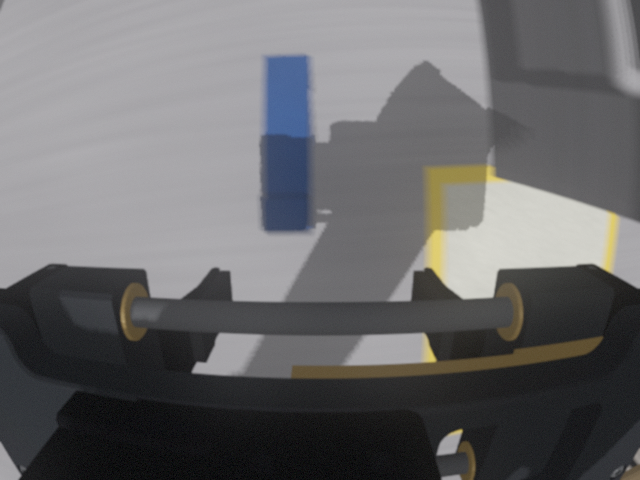

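The wrist view, slightly blurred because the arm was still settling, shows the wedge lying parallel to the tool's x axis (thin end (287,55), block (287,212)). The yaw of -5 holds, so I'll go above it.

carry_out(
  hand=[1, 1, 1, 1, 1, 1, 1, 1],
  slide=[
    [0.004, -0.006, 0.02],
    [0.01, -0.014, 0.04],
    [0.013, -0.018, 0.06],
    [0.0133, -0.0188, 0.075],
    [0.0133, -0.0188, 0.082],
    [0.0133, -0.0188, 0.085],
    [0.0133, -0.0188, 0.085],
    [0.0133, -0.0188, 0.085],
  ],
  delta_rot=[
    [0, 0, 0],
    [0, 0, 0],
    [0, 0, 0],
    [0, 0, 0],
    [0, 0, 0],
    [0, 0, 0],
    [0, 0, 0],
    [0, 0, 0],
  ],
)

```text
t: 1.48
ee_pos: [425.7, -333.7, 74.3]
eef_rot: [180.0, -0.0, -5.0]
force: [-0.4, -0.4, 0.1]
width: 86.9
grip_force: 0.0
```

```bash
python3 -c "
from h import *
go([425.5,-325,28],-5)"
```

```text
t 1.48 pos [ 425.7 -333.7   74.3] rot [ 1.7996e+02 -5.0000e-02 -5.0300e+00] F [-0.4 -0.4  0.1] w 86.9
slide [-0.001  -0.0087  0.0463] rot [ 0.04 -0.05 -0.03]
```

carry_out(
  hand=[1, 1, 1, 1, 1, 1, 1, 1],
  slide=[
    [-0.001, -0.0045, 0.005],
    [-0.001, -0.0087, 0.015],
    [-0.001, -0.0087, 0.028],
    [-0.001, -0.0087, 0.038],
    [-0.001, -0.0087, 0.045],
    [-0.001, -0.0087, 0.047],
    [-0.001, -0.0087, 0.047],
    [-0.001, -0.0087, 0.047],
  ],
  delta_rot=[
    [0, 0, 0],
    [0, 0, 0],
    [0, 0, 0],
    [0, 0, 0],
    [0, 0, 0],
    [0, 0, 0],
    [0, 0, 0],
    [0, 0, 0],
  ],
)

```text
t: 2.15
ee_pos: [425.4, -324.4, 26.7]
eef_rot: [180.0, -0.0, -5.0]
force: [0.3, -0.3, 1.2]
width: 86.9
grip_force: 0.0
```

carry_out(
  hand=[0, -0.3, -1, -1, -1, -1, -1, -1],
  slide=[
    [0, 0, 0],
    [0, 0, 0],
    [0, 0, 0],
    [0, 0, 0],
    [0, 0, 0],
    [0, 0, 0],
    [0, 0, 0],
    [0, 0, 0],
  ],
  delta_rot=[
    [0, 0, 0],
    [0, 0, 0],
    [0, 0, 0],
    [0, 0, 0],
    [0, 0, 0],
    [0, 0, 0],
    [0, 0, 0],
    [0, 0, 0],
  ],
)

```text
t: 2.82
ee_pos: [425.2, -324.2, 26.6]
eef_rot: [180.0, -0.0, -5.0]
force: [0.1, 0.7, -0.3]
width: 41.3
grip_force: 0.0
```

carry_out(
  hand=[-1, -1, -1, -1, -1, -1, -1, -1],
  slide=[
    [0, 0, 0],
    [0, 0, 0],
    [0, 0, 0],
    [0, 0, -0.005],
    [0, 0, -0.02],
    [0, 0, -0.04],
    [0, 0, -0.06],
    [0, 0, -0.06],
  ],
  delta_rot=[
    [0, 0, 0],
    [0, 0, 0],
    [0, 0, 0],
    [0, 0, 0],
    [0, 0, 0],
    [0, 0, 0],
    [0, 0, 0],
    [0, 0, 0],
  ],
)

```text
t: 3.48
ee_pos: [427.5, -325.7, 90.6]
eef_rot: [179.8, -0.3, -5.0]
force: [0.6, -0.8, -0.8]
width: 36.3
grip_force: 30.0
```

```bash
python3 -c "
from h import *
# grip centre 124+20 mm behind the foot
import math
y=math.radians(14);d=152
p=np.array([589.6-d*math.cos(y),2.4-d*math.sin(y)]);print(p)
go([*p,90],14)"
```

```text
[442.11504961 -34.37212813]
t 3.48 pos [ 427.5 -325.7   90.6] rot [179.78  -0.33  -4.99] F [ 0.6 -0.8 -0.8] w 36.3
slide [-0.0108 -0.2915 -0.0006] rot [  0.27  -0.29 -18.99]
```

carry_out(
  hand=[-1, -1, -1, -1, -1, -1, -1, -1],
  slide=[
    [0, -0.02, 0],
    [0, -0.055, 0],
    [0, -0.095, 0],
    [-0.002, -0.135, 0],
    [-0.004, -0.175, 0],
    [-0.006, -0.21, 0],
    [-0.008, -0.24, 0],
    [-0.009, -0.265, 0],
  ],
  delta_rot=[
    [0, 0, -1],
    [0, 0, -3],
    [0, 0, -6],
    [0, 0, -9],
    [0, 0, -12],
    [0, 0, -15],
    [0, 0, -17],
    [0, 0, -19],
  ],
)

```text
t: 4.15
ee_pos: [437.9, -56.2, 85.6]
eef_rot: [-180.0, 0.1, 14.3]
force: [0.0, 0.0, -1.3]
width: 35.9
grip_force: 30.0
```

```bash
python3 -c "
from h import *
go([442.1,-34.4,90],14)"
```

```text
t 4.15 pos [437.9 -56.2  85.6] rot [-1.7995e+02  1.0000e-01  1.4280e+01] F [ 0.   0.  -1.3] w 35.9
slide [ 0.0094 -0.02   -0.0044] rot [-0.05  0.1   0.28]
```

carry_out(
  hand=[-1, -1, -1, -1, -1, -1, -1, -1],
  slide=[
    [0.003, -0.01, 0],
    [0.005, -0.02, 0.01],
    [0.006, -0.024, 0.025],
    [0.007, -0.024, 0.038],
    [0.007, -0.024, 0.045],
    [0.007, -0.024, 0.045],
    [0.007, -0.024, 0.045],
    [0.007, -0.024, 0.045],
  ],
  delta_rot=[
    [0, 0, 0],
    [0, 0, 0],
    [0, 0, 0],
    [0, 0, 0],
    [0, 0, 0],
    [0, 0, 0],
    [0, 0, 0],
    [0, 0, 0],
  ],
)

```text
t: 4.82
ee_pos: [440.6, -34.9, 41.9]
eef_rot: [180.0, -0.0, 14.0]
force: [0.7, -0.2, -0.6]
width: 35.9
grip_force: 30.0
```

```bash
python3 -c "
from h import *
go([442.1,-34.4,27],14)
s=get_state();im=read_camera('wrist');tp=read_camera('top')
save('w2.png',im);cv2.imwrite('pics/top2.png',tp[:,:,::-1])
a=cv2.resize(im[0:330,160:560],None,fx=1.5,fy=1.5,interpolation=cv2.INTER_CUBIC)
save('w2c.png',a);print(s['ee_pos'],s['eef_rot'])"
```

```text
t 4.82 pos [440.6 -34.9  41.9] rot [ 1.7998e+02 -3.0000e-02  1.3960e+01] F [ 0.7 -0.2 -0.6] w 35.9
slide [ 0.0015 -0.0001  0.0149] rot [ 0.02 -0.03 -0.04]
[440.63788463 -34.86434313  41.94140184] [ 1.79981011e+02 -3.20210135e-02  1.39582209e+01]
```

View pics/w2c.png

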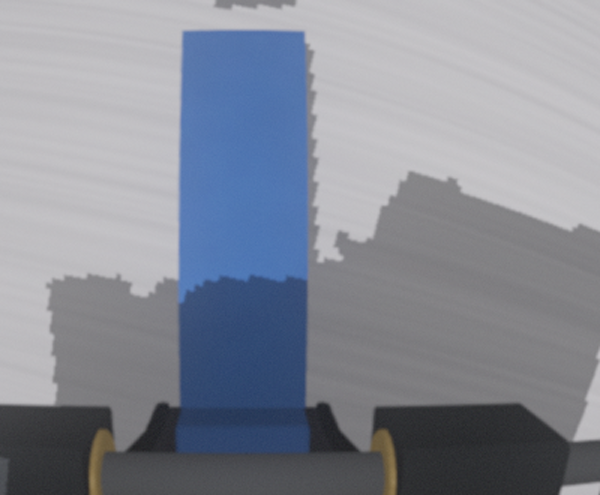

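The wrist crop shows the wedge straight in the jaws, thin end at (244,32), with the foot's shadow just ahead. I'll set it down and release so that it lies flat.

carry_out(
  hand=[-1, -1, -1, -1, -1, -1, 0, 0],
  slide=[
    [0, 0, 0.005],
    [0, 0, 0.01],
    [0, 0, 0.0135],
    [0, 0, 0.015],
    [0, 0, 0.0155],
    [0, 0, 0.0155],
    [0, 0, 0.0155],
    [0, 0, 0.0155],
  ],
  delta_rot=[
    [0, 0, 0],
    [0, 0, 0],
    [0, 0, 0],
    [0, 0, 0],
    [0, 0, 0],
    [0, 0, 0],
    [0, 0, 0],
    [0, 0, 0],
  ],
)

```text
t: 5.58
ee_pos: [440.6, -34.5, 26.1]
eef_rot: [180.0, -0.0, 14.0]
force: [-0.1, -0.3, -0.1]
width: 41.3
grip_force: 0.0
```

carry_out(
  hand=[-0.5, -1, -1, -1, -1, -1, -1, -1],
  slide=[
    [0, 0, 0],
    [0, 0, 0],
    [0, 0, 0],
    [0, 0, 0],
    [0, 0, 0],
    [0, 0, 0],
    [0, 0, 0],
    [0, 0, 0],
  ],
  delta_rot=[
    [0, 0, 0],
    [0, 0, 0],
    [0, 0, 0],
    [0, 0, 0],
    [0, 0, 0],
    [0, 0, 0],
    [0, 0, 0],
    [0, 0, 0],
  ],
)

```text
t: 6.25
ee_pos: [440.1, -34.4, 25.9]
eef_rot: [-180.0, 0.0, 14.0]
force: [0.5, 0.3, -0.8]
width: 35.9
grip_force: 30.0
```

```bash
python3 -c "
from h import *
go([442.1,-34.4,27],14)
tp=read_camera('top');sd=read_camera('side');wr=read_camera('wrist')
a=cv2.resize(tp[150:310,270:390],None,fx=3.5,fy=3.5,interpolation=cv2.INTER_CUBIC)
b=cv2.resize(sd[200:340,240:420],None,fx=2.1,fy=4*.5,interpolation=cv2.INTER_CUBIC)
b=cv2.copyMakeBorder(b,0,560-b.shape[0],0,0,0)[:, :378]
save('m3.png',np.hstack([a,b]))"
```

```text
t 6.25 pos [440.1 -34.4  25.9] rot [-1.800e+02  2.000e-02  1.401e+01] F [ 0.5  0.3 -0.8] w 35.9
slide [ 0.0019  0.0004 -0.0011] rot [-0.    0.02  0.01]
```

View pics/m3.png

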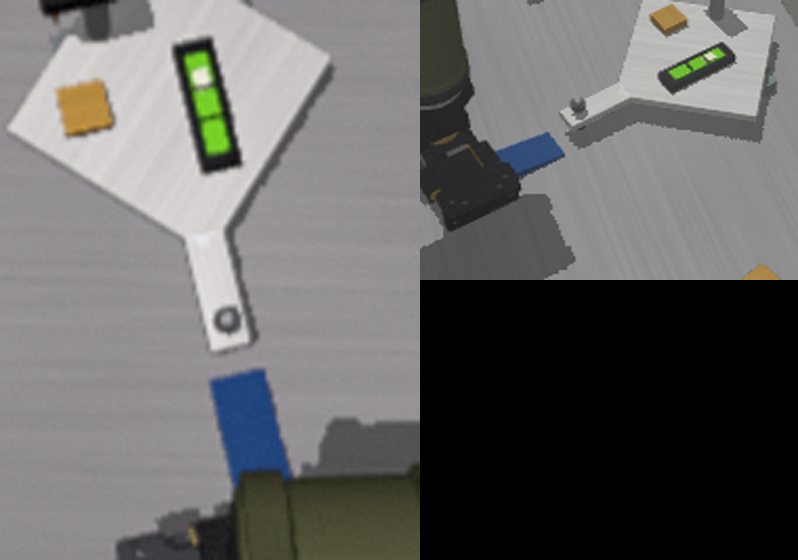

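The top view shows the wedge tip at crop (238,377) in line with the lug (end (231,348)). The bubble is at (202,76), with marks at (204,90) and (211,118). Next I'll set up a bubble profile reader for both cameras.

```bash
cat >> h.py <<'E'
AX={"top":((324.5,158),(333.8,200)),"side":((393.5,222),(354.5,243))}
def prof(n):
    im=cv2.GaussianBlur(read_camera(n),(0,0),.4).astype(np.float32);p,q=map(np.array,AX[n]);d=(q-p)/np.linalg.norm(q-p);m=np.array([-d[1],d[0]])
    k=np.arange(0,np.linalg.norm(q-p),.25);w=np.array([-1,-.5,0,.5,1])
    P=(p+k[:,None,None]*d+w[None,:,None]*m).astype(np.float32)
    c=cv2.remap(im,P[...,0],P[...,1],cv2.INTER_LINEAR).mean(1)
    return k,c
E
python3 - <<'E'
from h import *
B=lambda u,v,z:ray_world("top",(270+u/3.5,150+v/3.5),z)
f=B(238,377,3);print("tip",f);x=B(193,42,50)-B(223,168,50);print("axis yaw",np.degrees(np.arctan2(x[1],x[0])))
print("screw",B(228,319,45),"lug end",B(231,348,38))
for n in AX:
    k,c=prof(n);print(n);print(np.c_[k,c[:,0],c[:,1]][::3].round(1).tolist())
E
```

```text
tip [558.37310802  -6.42336725   3.        ]
axis yaw 14.175966164077357
screw [589.39742651   2.36932217  45.        ] lug end [ 5.72433044e+02 -9.90493507e-02  3.80000000e+01]
top
[[0.0, 206.9, 203.6], [0.8, 207.0, 204.2], [1.5, 203.1, 199.9], [2.2, 181.8, 178.4], [3.0, 128.4, 126.2], [3.8, 71.0, 70.1], [4.5, 36.9, 36.0], [5.2, 28.2, 28.9], [6.0, 37.6, 53.4], [6.8, 68.7, 115.7], [7.5, 98.6, 172.7], [8.2, 113.5, 199.4], [9.0, 116.1, 204.6], [9.8, 119.1, 204.7], [10.5, 133.6, 205.8], [11.2, 172.6, 212.7], [12.0, 210.0, 222.6], [12.8, 224.9, 227.1], [13.5, 228.0, 229.8], [14.2, 229.1, 231.7], [15.0, 224.9, 226.4], [15.8, 192.6, 193.8], [16.5, 145.7, 152.4], [17.2, 122.0, 155.2], [18.0, 118.5, 179.2], [18.8, 118.5, 197.9], [19.5, 118.6, 205.2], [20.2, 118.1, 206.3], [21.0, 118.0, 206.7], [21.8, 117.9, 206.5], [22.5, 119.2, 206.9], [23.2, 118.4, 206.5], [24.0, 111.9, 195.4], [24.8, 94.8, 164.3], [25.5, 72.3, 126.0], [26.2, 87.6, 151.5], [27.0, 106.9, 185.6], [27.8, 117.7, 205.3], [28.5, 119.2, 207.6], [29.2, 119.1, 207.7], [30.0, 118.7, 207.6], [30.8, 118.5, 207.6], [31.5, 119.2, 207.3]
[... 870 characters left out ...]
, 80.6, 107.1], [20.2, 89.4, 134.8], [21.0, 89.3, 140.5], [21.8, 90.1, 142.3], [22.5, 91.6, 146.7], [23.2, 93.7, 149.8], [24.0, 91.3, 144.0], [24.8, 91.0, 144.5], [25.5, 91.6, 145.2], [26.2, 86.0, 133.0], [27.0, 73.0, 103.4], [27.8, 68.7, 94.8], [28.5, 81.6, 123.7], [29.2, 87.8, 137.6], [30.0, 90.5, 143.2], [30.8, 87.5, 137.3], [31.5, 87.6, 136.0], [32.2, 89.7, 140.4], [33.0, 86.9, 133.8], [33.8, 86.8, 132.6], [34.5, 88.2, 136.4], [35.2, 83.2, 126.8], [36.0, 78.3, 115.1], [36.8, 71.2, 95.7], [37.5, 60.5, 66.4], [38.2, 57.7, 59.0], [39.0, 57.7, 58.7], [39.8, 58.0, 58.9], [40.5, 56.9, 56.8], [41.2, 54.3, 54.3], [42.0, 57.0, 57.8], [42.8, 88.6, 89.3], [43.5, 142.1, 142.1], [44.2, 183.4, 183.4]]
```

```bash
cat >> h.py <<'E'
def bub():
    k,c=prof("top");i=(k>6)&(k<37);w=np.clip(c[i,0]-135,0,60)
    s=get_state();R_=s["ee_pos"];d=np.array([589.6,2.4])-R_[:2];u=np.array([np.cos(np.radians(14)),np.sin(np.radians(14))])
    print("bub",round(((w*k[i]).sum()/(w.sum()+1e-6)-21.2)*2.07,2),"area",w.sum().round(),"tip past foot",round(124-d@u,1),"lat",round(d@[-u[1],u[0]],1),"F",s["force"].round(1),"rot",s["eef_rot"].round(2),"z",R_[2].round(1),"t",round(s["t"],1))
E
python3 -c "
from h import *
bub()"
```

```text
bub -15.62 area 1224.0 tip past foot -29.9 lat -0.4 F [-0.1 -0.  -0.7] rot [1.800e+02 1.000e-02 1.401e+01] z 26.0 t 6.5
```

carry_out(
  hand=[-1, -1, -1, -1, -1, -1, -1, -1],
  slide=[
    [0.003, 0, 0],
    [0.007, 0, 0],
    [0.012, 0, 0],
    [0.017, -0.0005, 0],
    [0.022, -0.0005, 0],
    [0.027, -0.0005, 0],
    [0.031, -0.0005, 0],
    [0.033, -0.0005, 0],
  ],
  delta_rot=[
    [0, 0, 0],
    [0, 0, 0],
    [0, 0, 0],
    [0, 0, 0],
    [0, 0, 0],
    [0, 0, 0],
    [0, 0, 0],
    [0, 0, 0],
  ],
)

```text
t: 7.22
ee_pos: [473.0, -25.6, 26.0]
eef_rot: [-180.0, -0.0, 14.0]
force: [-0.5, 0.1, -1.7]
width: 35.7
grip_force: 30.0
```

```bash
python3 -c "
from h import *
bub()"
```

```text
bub -15.6 area 1234.0 tip past foot 4.1 lat -1.0 F [ 0.6 -0.3 -0.9] rot [-1.7999e+02 -3.0000e-02  1.4030e+01] z 26.0 t 7.3
```

carry_out(
  hand=[-1, -1, -1, -1, -1, -1, -1, -1],
  slide=[
    [0.001, 0, 0],
    [0.003, 0, 0],
    [0.005, 0, 0],
    [0.007, 0, 0],
    [0.009, 0, 0],
    [0.011, 0, 0],
    [0.012, 0, 0],
    [0.012, 0, 0],
  ],
  delta_rot=[
    [0, 0, 0],
    [0, 0, 0],
    [0, 0, 0],
    [0, 0, 0],
    [0, 0, 0],
    [0, 0, 0],
    [0, 0, 0],
    [0, 0, 0],
  ],
)

```text
t: 7.93
ee_pos: [484.1, -22.9, 26.0]
eef_rot: [-180.0, -0.0, 14.0]
force: [-0.2, -0.2, -1.8]
width: 35.8
grip_force: 30.0
```

```bash
python3 -c "
from h import *
bub();save('w4.png',read_camera('wrist'))"
```

```text
bub -15.61 area 1238.0 tip past foot 15.3 lat -0.9 F [ 0.8  0.2 -0.9] rot [-1.800e+02  1.000e-02  1.402e+01] z 26.0 t 8.0
```

View pics/w4.png

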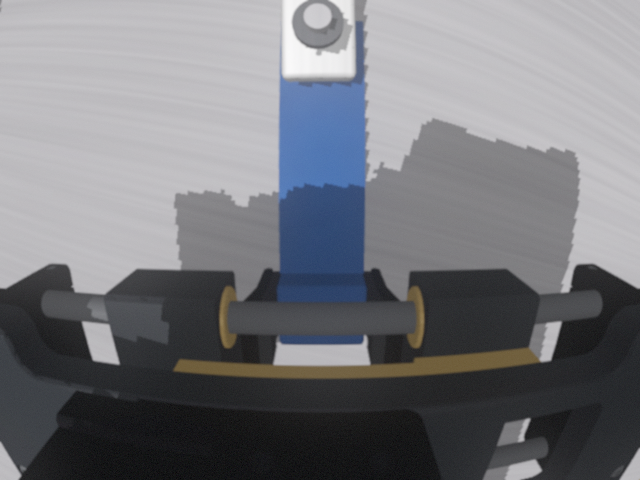

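The lug (centre about u=319) sits over the wedge (centre about u=322), so it is well aligned. I'll keep pushing gently.

carry_out(
  hand=[-1, -1, -1, -1, -1, -1, -1, -1],
  slide=[
    [0.001, 0, 0],
    [0.003, 0, 0],
    [0.005, 0, 0],
    [0.007, 0, 0],
    [0.009, 0, 0],
    [0.011, 0, 0],
    [0.012, 0, 0],
    [0.012, 0, 0],
  ],
  delta_rot=[
    [0, 0, 0],
    [0, 0, 0],
    [0, 0, 0],
    [0, 0, 0],
    [0, 0, 0],
    [0, 0, 0],
    [0, 0, 0],
    [0, 0, 0],
  ],
)

```text
t: 8.7
ee_pos: [495.8, -20.0, 26.0]
eef_rot: [-180.0, -0.0, 14.0]
force: [0.7, -0.1, -1.9]
width: 35.7
grip_force: 30.0
```

```bash
python3 -c "
from h import *
bub()"
```

```text
bub -15.59 area 1240.0 tip past foot 27.3 lat -1.0 F [ 0.2  0.1 -1.5] rot [-180.      0.     14.02] z 26.0 t 8.8
```

carry_out(
  hand=[-1, -1, -1, -1, -1, -1, -1, -1],
  slide=[
    [0.001, 0, 0],
    [0.003, 0, 0],
    [0.005, 0, 0],
    [0.007, 0, 0],
    [0.009, 0, 0],
    [0.01, 0, 0],
    [0.01, 0, 0],
    [0.01, 0, 0],
  ],
  delta_rot=[
    [0, 0, 0],
    [0, 0, 0],
    [0, 0, 0],
    [0, 0, 0],
    [0, 0, 0],
    [0, 0, 0],
    [0, 0, 0],
    [0, 0, 0],
  ],
)

```text
t: 9.42
ee_pos: [505.3, -17.7, 26.0]
eef_rot: [180.0, -0.0, 14.0]
force: [-0.3, -0.3, -0.9]
width: 35.5
grip_force: 30.0
```

```bash
python3 -c "
from h import *
bub()"
```

```text
bub -15.61 area 1244.0 tip past foot 37.2 lat -0.9 F [ 0.7 -0.5 -1.5] rot [180.     0.    14.01] z 26.0 t 9.5
```

carry_out(
  hand=[-1, -1, -1, -1, -1, -1, -1, -1],
  slide=[
    [0.001, 0, 0],
    [0.003, 0, 0],
    [0.005, 0, 0],
    [0.007, 0, 0],
    [0.009, 0, 0],
    [0.01, 0, 0],
    [0.01, 0, 0],
    [0.01, 0, 0],
  ],
  delta_rot=[
    [0, 0, 0],
    [0, 0, 0],
    [0, 0, 0],
    [0, 0, 0],
    [0, 0, 0],
    [0, 0, 0],
    [0, 0, 0],
    [0, 0, 0],
  ],
)

```text
t: 10.13
ee_pos: [513.6, -15.6, 25.9]
eef_rot: [180.0, 0.2, 14.0]
force: [-4.4, -0.6, 2.7]
width: 36.1
grip_force: 30.0
```

```bash
python3 -c "
from h import *
bub()"
```

```text
bub -15.62 area 1256.0 tip past foot 45.9 lat -0.8 F [-5.  -1.6  3.6] rot [179.99   0.18  14.  ] z 26.0 t 10.2
```

carry_out(
  hand=[-1, -1, -1, -1, -1, -1, -1, -1],
  slide=[
    [0.001, 0, 0],
    [0.003, 0, 0],
    [0.005, 0, 0],
    [0.007, 0, 0],
    [0.009, 0, 0],
    [0.01, 0, 0],
    [0.01, 0, 0],
    [0.01, 0, 0],
  ],
  delta_rot=[
    [0, 0, 0],
    [0, 0, 0],
    [0, 0, 0],
    [0, 0, 0],
    [0, 0, 0],
    [0, 0, 0],
    [0, 0, 0],
    [0, 0, 0],
  ],
)

```text
t: 10.85
ee_pos: [522.7, -13.7, 25.9]
eef_rot: [180.0, 0.3, 14.0]
force: [-6.9, -1.5, 6.5]
width: 35.5
grip_force: 30.0
```

```bash
python3 -c "
from h import *
bub()"
```

```text
bub -10.64 area 1480.0 tip past foot 55.2 lat -0.6 F [-7.5 -1.9  6.2] rot [179.98   0.27  13.98] z 25.9 t 10.9
```

carry_out(
  hand=[-1, -1, -1, -1, -1, -1, -1, -1],
  slide=[
    [0.001, 0, 0],
    [0.003, 0, 0],
    [0.005, 0, 0],
    [0.007, 0, 0],
    [0.009, 0, 0],
    [0.01, 0, 0],
    [0.01, 0, 0],
    [0.01, 0, 0],
  ],
  delta_rot=[
    [0, 0, 0],
    [0, 0, 0],
    [0, 0, 0],
    [0, 0, 0],
    [0, 0, 0],
    [0, 0, 0],
    [0, 0, 0],
    [0, 0, 0],
  ],
)

```text
t: 11.57
ee_pos: [532.4, -11.3, 26.0]
eef_rot: [180.0, 0.3, 14.0]
force: [-6.1, -2.1, 5.6]
width: 36.0
grip_force: 30.0
```

```bash
python3 -c "
from h import *
bub()"
```

```text
bub -6.4 area 1320.0 tip past foot 65.2 lat -0.5 F [-6.6 -1.5  5.2] rot [179.98   0.27  13.97] z 26.0 t 11.6
```

carry_out(
  hand=[-1, -1, -1, -1, -1, -1, -1, -1],
  slide=[
    [0.001, 0, 0],
    [0.003, 0, 0],
    [0.005, 0, 0],
    [0.007, 0, 0],
    [0.008, 0, 0],
    [0.008, 0, 0],
    [0.008, 0, 0],
    [0.008, 0, 0],
  ],
  delta_rot=[
    [0, 0, 0],
    [0, 0, 0],
    [0, 0, 0],
    [0, 0, 0],
    [0, 0, 0],
    [0, 0, 0],
    [0, 0, 0],
    [0, 0, 0],
  ],
)

```text
t: 12.28
ee_pos: [540.2, -9.4, 26.0]
eef_rot: [180.0, 0.3, 14.0]
force: [-7.1, -1.2, 5.3]
width: 35.7
grip_force: 30.0
```

```bash
python3 -c "
from h import *
bub();k,c=prof('top');print(np.c_[k,c[:,0],c[:,1]][24:150:3].round(0).tolist())"
```

```text
bub -2.95 area 1363.0 tip past foot 73.2 lat -0.5 F [-6.6 -1.7  5.3] rot [179.98   0.26  13.98] z 26.0 t 12.3
[[6.0, 51.0, 81.0], [7.0, 85.0, 145.0], [8.0, 109.0, 189.0], [8.0, 118.0, 207.0], [9.0, 119.0, 208.0], [10.0, 118.0, 208.0], [10.0, 117.0, 208.0], [11.0, 117.0, 208.0], [12.0, 119.0, 210.0], [13.0, 119.0, 210.0], [14.0, 119.0, 210.0], [14.0, 116.0, 206.0], [15.0, 105.0, 184.0], [16.0, 101.0, 153.0], [16.0, 127.0, 144.0], [17.0, 192.0, 195.0], [18.0, 222.0, 223.0], [19.0, 234.0, 235.0], [20.0, 235.0, 235.0], [20.0, 236.0, 236.0], [21.0, 233.0, 234.0], [22.0, 213.0, 225.0], [22.0, 170.0, 215.0], [23.0, 133.0, 207.0], [24.0, 104.0, 181.0], [25.0, 80.0, 141.0], [26.0, 76.0, 130.0], [26.0, 98.0, 171.0], [27.0, 115.0, 199.0], [28.0, 120.0, 210.0], [28.0, 121.0, 211.0], [29.0, 121.0, 211.0], [30.0, 121.0, 211.0], [31.0, 121.0, 212.0], [32.0, 122.0, 211.0], [32.0, 122.0, 211.0], [33.0, 122.0, 212.0], [34.0, 122.0, 211.0], [34.0, 112.0, 193.0], [35.0, 87.0, 148.0], [36.0, 57.0, 90.0], [37.0, 37.0, 45.0]]
```

carry_out(
  hand=[-1, -1, -1, -1, -1, -1, -1, -1],
  slide=[
    [0.001, 0, 0],
    [0.002, 0, 0],
    [0.003, 0, 0],
    [0.004, 0, 0],
    [0.005, 0, 0],
    [0.006, 0, 0],
    [0.006, 0, 0],
    [0.006, 0, 0],
  ],
  delta_rot=[
    [0, 0, 0],
    [0, 0, 0],
    [0, 0, 0],
    [0, 0, 0],
    [0, 0, 0],
    [0, 0, 0],
    [0, 0, 0],
    [0, 0, 0],
  ],
)

```text
t: 13.05
ee_pos: [545.9, -8.0, 26.0]
eef_rot: [180.0, 0.3, 14.0]
force: [-6.8, -1.6, 6.1]
width: 35.8
grip_force: 30.0
```

```bash
python3 -c "
from h import *
bub()
im=read_camera('top')
a=cv2.resize(im[155:205,310:350],None,fx=11,fy=11,interpolation=cv2.INTER_CUBIC)
save('b5.png',a)
k,c=prof('top');print(np.c_[k,c[:,0],c[:,1]][54:116:2].round(0).tolist())"
```

```text
bub -1.88 area 1538.0 tip past foot 79.1 lat -0.5 F [-6.3 -2.5  5.2] rot [179.98   0.28  13.97] z 26.0 t 13.1
[[14.0, 117.0, 208.0], [14.0, 117.0, 207.0], [14.0, 112.0, 200.0], [15.0, 99.0, 176.0], [16.0, 87.0, 150.0], [16.0, 89.0, 128.0], [16.0, 108.0, 126.0], [17.0, 158.0, 166.0], [18.0, 201.0, 202.0], [18.0, 219.0, 219.0], [18.0, 232.0, 232.0], [19.0, 234.0, 234.0], [20.0, 235.0, 235.0], [20.0, 235.0, 235.0], [20.0, 236.0, 236.0], [21.0, 236.0, 236.0], [22.0, 235.0, 235.0], [22.0, 231.0, 233.0], [22.0, 222.0, 228.0], [23.0, 195.0, 216.0], [24.0, 164.0, 204.0], [24.0, 127.0, 177.0], [24.0, 92.0, 146.0], [25.0, 80.0, 135.0], [26.0, 79.0, 138.0], [26.0, 92.0, 162.0], [26.0, 107.0, 189.0], [27.0, 115.0, 202.0], [28.0, 119.0, 209.0], [28.0, 119.0, 211.0], [28.0, 119.0, 211.0]]
```

View pics/b5.png

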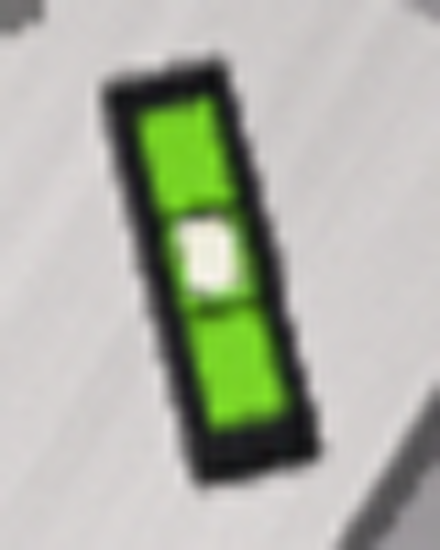

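The enlarged level shows the bubble at v 215-295 between marks at v≈207 and 307, which puts it about 1 mm short. I'll push 2 mm more and then open.

carry_out(
  hand=[-1, -1, -1, -1, -1, -0.5, -0.3, -0.1],
  slide=[
    [0.0005, 0, 0],
    [0.001, 0, 0],
    [0.0015, 0, 0],
    [0.002, 0, 0],
    [0.002, 0, 0],
    [0.002, 0, 0],
    [0.002, 0, 0],
    [0.002, 0, 0],
  ],
  delta_rot=[
    [0, 0, 0],
    [0, 0, 0],
    [0, 0, 0],
    [0, 0, 0],
    [0, 0, 0],
    [0, 0, 0],
    [0, 0, 0],
    [0, 0, 0],
  ],
)

```text
t: 13.87
ee_pos: [549.3, -7.0, 26.0]
eef_rot: [180.0, 0.1, 14.0]
force: [-0.1, -0.1, 0.2]
width: 37.1
grip_force: 0.0
```

carry_out(
  hand=[0, 0, 0, 0, 0, 0, 0, 0],
  slide=[
    [0, 0, 0],
    [0, 0, 0],
    [0, 0, 0],
    [0, 0, 0],
    [0, 0, 0],
    [0, 0, 0],
    [0, 0, 0],
    [0, 0, 0],
  ],
  delta_rot=[
    [0, 0, 0],
    [0, 0, 0],
    [0, 0, 0],
    [0, 0, 0],
    [0, 0, 0],
    [0, 0, 0],
    [0, 0, 0],
    [0, 0, 0],
  ],
)

```text
t: 14.53
ee_pos: [549.8, -6.6, 26.0]
eef_rot: [180.0, 0.0, 14.0]
force: [-0.7, 0.1, 0.1]
width: 43.4
grip_force: 0.0
```

```bash
python3 -c "
from h import *
bub()
k,c=prof('top');x=np.linspace(0,42,1681);r=np.interp(x,k,c[:,0]);g=np.interp(x,k,c[:,1])
b=x[(r>165)&(x>8)&(x<35)];w=x[(g>110)&(x>5)&(x<38)];print('bubble',b[0],b[-1],b.mean(),'window',w[0],w[-1],(w[0]+w[-1])/2)
print(np.c_[k,c[:,0],c[:,1]][58:108:2].round(1).tolist())"
```

```text
bub -1.56 area 1514.0 tip past foot 83.2 lat -0.9 F [-0.3 -0.5 -0.3] rot [180.    -0.    14.01] z 26.0 t 14.6
bubble 17.275000000000002 23.625 20.45 window 6.300000000000001 35.625 20.9625
[[14.5, 113.1, 199.3], [15.0, 99.4, 176.0], [15.5, 85.7, 149.2], [16.0, 79.2, 123.4], [16.5, 89.1, 115.6], [17.0, 138.4, 153.9], [17.5, 186.2, 192.5], [18.0, 210.7, 214.2], [18.5, 229.0, 230.4], [19.0, 232.7, 233.0], [19.5, 234.5, 234.2], [20.0, 234.9, 234.9], [20.5, 235.2, 235.7], [21.0, 235.3, 235.9], [21.5, 234.5, 235.3], [22.0, 233.2, 234.2], [22.5, 230.0, 231.3], [23.0, 205.5, 211.7], [23.5, 174.7, 188.6], [24.0, 133.0, 155.5], [24.5, 89.6, 120.1], [25.0, 76.2, 118.6], [25.5, 77.2, 133.7], [26.0, 91.1, 161.6], [26.5, 106.6, 189.0]]
```

Released. Now I'll rise straight up and look at the level from close by with the wrist camera.

carry_out(
  hand=[0.2, 0.3, 0.3, 0.3, 0.3, 0.3, 0.3, 0.3],
  slide=[
    [0, 0, 0],
    [0, 0, -0.01],
    [0, 0, -0.03],
    [0, 0, -0.06],
    [0, 0, -0.09],
    [0, 0, -0.12],
    [0, 0, -0.14],
    [0, 0, -0.14],
  ],
  delta_rot=[
    [0, 0, 0],
    [0, 0, 0],
    [0, 0, 0],
    [0, 0, 0],
    [0, 0, 0],
    [0, 0, 0],
    [0, 0, 0],
    [0, 0, 0],
  ],
)

```text
t: 15.3
ee_pos: [553.0, -6.3, 172.1]
eef_rot: [179.8, -0.5, 14.0]
force: [0.8, -0.4, 0.5]
width: 56.6
grip_force: 0.0
```

```bash
python3 -c "
from h import *
L=ray_world('top',(329.2,179),48);print('level',L)
u=np.array([np.cos(np.radians(14)),np.sin(np.radians(14))]);go([*(L[:2]-75*u),160],14);bub()"
```

```text
level [725.8532101   18.00896109  48.        ]
t 15.3 pos [553.   -6.3 172.1] rot [179.81  -0.52  14.02] F [ 0.8 -0.4  0.5] w 56.6
slide [0.0985 0.0183 0.013 ] rot [ 0.19 -0.52  0.02]
bub -6.75 area 239.0 tip past foot 85.1 lat -0.6 F [-1.2  0.1 -0.2] rot [179.86  -0.33  14.01] z 169.6 t 15.3
```

carry_out(
  hand=[0.3, 0.3, 0.3, 0.3, 0.3, 0.3, 0.3, 0.3],
  slide=[
    [0.01, 0.003, 0],
    [0.03, 0.009, 0],
    [0.055, 0.015, 0],
    [0.07, 0.018, 0],
    [0.075, 0.018, 0],
    [0.075, 0.018, 0],
    [0.075, 0.018, 0],
    [0.075, 0.018, 0],
  ],
  delta_rot=[
    [0, 0, 0],
    [0, 0, 0],
    [0, 0, 0],
    [0, 0, 0],
    [0, 0, 0],
    [0, 0, 0],
    [0, 0, 0],
    [0, 0, 0],
  ],
)

```text
t: 16.02
ee_pos: [625.8, -5.8, 165.3]
eef_rot: [-180.0, 0.1, 14.0]
force: [-0.4, -0.6, 0.5]
width: 56.6
grip_force: 0.0
```

```bash
python3 -c "
from h import *
im=read_camera('wrist');cv2.imwrite('pics/w6full.png',im[:,:,::-1])
save('w6.png',im[0:300,200:460],2)
bub()"
```

```text
bub -43.88 area 0.0 tip past foot 157.4 lat 17.0 F [-0.3 -0.6  0.1] rot [1.7998e+02 4.0000e-02 1.4010e+01] z 165.9 t 16.1
```

View pics/w6.png

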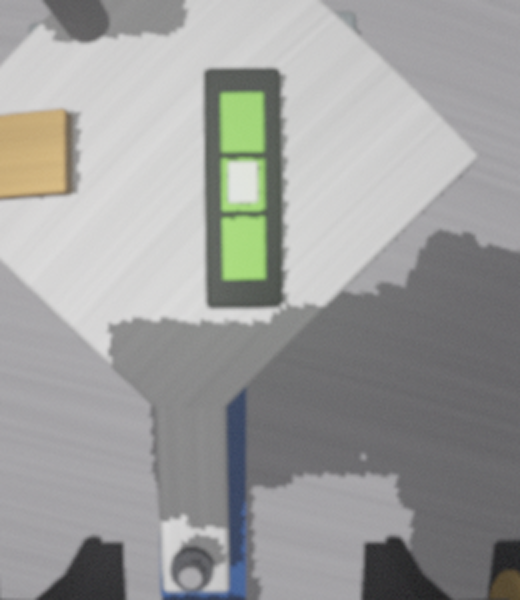

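The close view shows the bubble at v≈160-202 between marks at v≈155.5 and 214, about 1.2 mm short. I'll quantify that.

```bash
python3 -c "
from h import *
im=cv2.imread('pics/w6full.png').astype(float)
c=im[30:150,319:324].mean(1)  # bubble column
e=im[30:150,312:315].mean(1)  # left of bubble: marks
print([(30+i,int(c[i,2]),int(c[i,1])) for i in range(42,82)])
print([(30+i,int(e[i,1])) for i in range(42,82)])
u=np.array([np.cos(np.radians(14)),np.sin(np.radians(14))])
go([*(np.array([549.8,-6.6])-2*u),120],14)"
```

```text
[(72, 165, 215), (73, 166, 215), (74, 161, 210), (75, 144, 189), (76, 113, 143), (77, 94, 109), (78, 113, 144), (79, 146, 186), (80, 180, 207), (81, 209, 219), (82, 222, 225), (83, 224, 227), (84, 224, 227), (85, 225, 227), (86, 224, 227), (87, 224, 227), (88, 224, 227), (89, 224, 227), (90, 225, 227), (91, 224, 227), (92, 224, 227), (93, 224, 227), (94, 224, 227), (95, 225, 228), (96, 224, 228), (97, 224, 227), (98, 225, 227), (99, 223, 225), (100, 212, 217), (101, 188, 205), (102, 167, 206), (103, 165, 213), (104, 158, 206), (105, 133, 172), (106, 103, 125), (107, 111, 138), (108, 142, 185), (109, 161, 209), (110, 167, 216), (111, 169, 218)]
[(72, 214), (73, 214), (74, 211), (75, 193), (76, 152), (77, 113), (78, 126), (79, 171), (80, 201), (81, 213), (82, 215), (83, 216), (84, 215), (85, 215), (86, 212), (87, 209), (88, 210), (89, 212), (90, 213), (91, 214), (92, 214), (93, 214), (94, 213), (95, 214), (96, 214), (97, 214), (98, 212), (99, 210), (100, 212), (101, 214), (102, 216), (103, 218), (104, 209), (105, 178), (106, 130), (107, 111), (108, 150), (109, 194), (110, 213), (111, 217)]
t 16.12 pos [626.1  -6.  165.9] rot [1.7998e+02 4.0000e-02 1.4010e+01] F [-0.3 -0.6  0.1] w 56.3
slide [-0.0762 -0.0179  0.046 ] rot [0.02 0.04 0.01]
```

carry_out(
  hand=[0.3, 0.3, 0.3, 0.3, 0.3, 0.3, 0.3, 0.3],
  slide=[
    [-0.01, -0.003, 0],
    [-0.035, -0.009, 0],
    [-0.06, -0.015, 0],
    [-0.073, -0.018, 0],
    [-0.076, -0.018, 0.01],
    [-0.076, -0.018, 0.03],
    [-0.076, -0.018, 0.055],
    [-0.076, -0.018, 0.07],
  ],
  delta_rot=[
    [0, 0, 0],
    [0, 0, 0],
    [0, 0, 0],
    [0, 0, 0],
    [0, 0, 0],
    [0, 0, 0],
    [0, 0, 0],
    [0, 0, 0],
  ],
)

```text
t: 16.78
ee_pos: [548.0, -7.3, 93.9]
eef_rot: [180.0, 0.1, 14.0]
force: [-0.9, 0.2, 0.7]
width: 56.6
grip_force: 0.0
```

carry_out(
  hand=[0.3, 0.3, 0.3, 0.3, 0.3, 0.3, 0.3, 0.3],
  slide=[
    [0, 0, 0],
    [0, 0, 0.01],
    [0, 0, 0.025],
    [0, 0, 0.04],
    [0, 0, 0.043],
    [0, 0, 0.043],
    [0, 0, 0.043],
    [0, 0, 0.043],
  ],
  delta_rot=[
    [0, 0, 0],
    [0, 0, 0],
    [0, 0, 0],
    [0, 0, 0],
    [0, 0, 0],
    [0, 0, 0],
    [0, 0, 0],
    [0, 0, 0],
  ],
)

```text
t: 17.45
ee_pos: [549.9, -6.8, 54.3]
eef_rot: [180.0, -0.1, 14.0]
force: [0.2, -0.2, 0.6]
width: 56.3
grip_force: 0.0
```

```bash
python3 -c "
from h import *
u=np.array([np.cos(np.radians(14)),np.sin(np.radians(14))])
go([*(np.array([549.8,-6.6])-2*u),26.3],14);bub()"
```

```text
t 17.45 pos [549.9  -6.8  54.3] rot [ 1.7995e+02 -1.2000e-01  1.4010e+01] F [ 0.2 -0.2  0.6] w 56.3
slide [-0.0021 -0.0003  0.028 ] rot [ 0.05 -0.12  0.01]
bub -1.57 area 1520.0 tip past foot 83.2 lat -0.7 F [-0.7  0.   0.5] rot [ 1.7996e+02 -1.2000e-01  1.4010e+01] z 54.2 t 17.5
```

carry_out(
  hand=[0.3, 0.3, 0.3, 0.3, 0.2, 0, -0.5, -1],
  slide=[
    [-0.001, 0, 0.005],
    [-0.002, 0, 0.012],
    [-0.002, 0, 0.02],
    [-0.002, 0, 0.026],
    [-0.002, 0, 0.028],
    [-0.002, 0, 0.028],
    [-0.002, 0, 0.028],
    [-0.002, 0, 0.028],
  ],
  delta_rot=[
    [0, 0, 0],
    [0, 0, 0],
    [0, 0, 0],
    [0, 0, 0],
    [0, 0, 0],
    [0, 0, 0],
    [0, 0, 0],
    [0, 0, 0],
  ],
)

```text
t: 18.17
ee_pos: [547.1, -7.3, 25.2]
eef_rot: [180.0, -0.0, 14.0]
force: [0.1, 0.2, -0.3]
width: 39.9
grip_force: 0.0
```

carry_out(
  hand=[-1, -1, -1, -1, -1, -1, -1, -1],
  slide=[
    [0, 0, 0],
    [0, 0, 0],
    [0, 0, 0],
    [0, 0, 0],
    [0.001, 0, 0],
    [0.002, 0, 0],
    [0.003, 0, 0],
    [0.003, 0, 0],
  ],
  delta_rot=[
    [0, 0, 0],
    [0, 0, 0],
    [0, 0, 0],
    [0, 0, 0],
    [0, 0, 0],
    [0, 0, 0],
    [0, 0, 0],
    [0, 0, 0],
  ],
)

```text
t: 18.83
ee_pos: [547.4, -7.3, 25.3]
eef_rot: [180.0, 0.3, 14.0]
force: [-8.3, -2.2, 10.6]
width: 36.0
grip_force: 30.0
```

```bash
python3 -c "
from h import *
bub()"
```

```text
bub -1.56 area 1517.0 tip past foot 80.7 lat -0.8 F [-8.6 -1.4  9.8] rot [179.98   0.33  13.99] z 25.3 t 18.9
```

carry_out(
  hand=[-1, -1, -1, -1, -1, -1, -1, -1],
  slide=[
    [0.0005, 0, 0],
    [0.001, 0, 0],
    [0.0015, 0, 0],
    [0.002, 0, 0],
    [0.002, 0, 0],
    [0.002, 0, 0],
    [0.002, 0, 0],
    [0.002, 0, 0],
  ],
  delta_rot=[
    [0, 0, 0],
    [0, 0, 0],
    [0, 0, 0],
    [0, 0, 0],
    [0, 0, 0],
    [0, 0, 0],
    [0, 0, 0],
    [0, 0, 0],
  ],
)

```text
t: 19.55
ee_pos: [548.6, -7.1, 25.2]
eef_rot: [180.0, 0.4, 14.0]
force: [-10.7, -1.8, 11.8]
width: 35.8
grip_force: 30.0
```

```bash
python3 -c "
from h import *
bub()"
```

```text
bub -1.16 area 1490.0 tip past foot 81.9 lat -0.7 F [-10.2  -1.9  13.2] rot [179.97   0.43  13.98] z 25.2 t 19.6
```

carry_out(
  hand=[-1, -1, -1, -1, -1, -0.5, -0.3, -0.1],
  slide=[
    [0.0005, 0, 0],
    [0.001, 0, 0],
    [0.0012, 0, 0],
    [0.0012, 0, 0],
    [0.0012, 0, 0],
    [0.0012, 0, 0],
    [0.0012, 0, 0],
    [0.0012, 0, 0],
  ],
  delta_rot=[
    [0, 0, 0],
    [0, 0, 0],
    [0, 0, 0],
    [0, 0, 0],
    [0, 0, 0],
    [0, 0, 0],
    [0, 0, 0],
    [0, 0, 0],
  ],
)

```text
t: 20.27
ee_pos: [551.8, -6.3, 25.1]
eef_rot: [180.0, 0.1, 14.0]
force: [0.1, 0.2, -0.2]
width: 37.4
grip_force: 0.0
```

carry_out(
  hand=[0.1, 0.3, 0.3, 0.3, 0.3, 0.3, 0.3, 0.3],
  slide=[
    [0, 0, 0],
    [0, 0, 0],
    [0, 0, 0],
    [0, 0, -0.005],
    [0, 0, -0.02],
    [0, 0, -0.05],
    [0, 0, -0.09],
    [0, 0, -0.12],
  ],
  delta_rot=[
    [0, 0, 0],
    [0, 0, 0],
    [0, 0, 0],
    [0, 0, 0],
    [0, 0, 0],
    [0, 0, 0],
    [0, 0, 0],
    [0, 0, 0],
  ],
)

```text
t: 20.93
ee_pos: [553.4, -5.4, 147.7]
eef_rot: [180.0, -0.1, 14.0]
force: [1.2, 0.1, 0.6]
width: 56.1
grip_force: 0.0
```

carry_out(
  hand=[0.3, 0.3, 0.3, 0.3, 0.3, 0.3, 0.3, 0.3],
  slide=[
    [0.01, 0.003, -0.01],
    [0.03, 0.009, -0.02],
    [0.055, 0.015, -0.02],
    [0.07, 0.018, -0.02],
    [0.075, 0.018, -0.02],
    [0.075, 0.018, -0.02],
    [0.075, 0.018, -0.02],
    [0.075, 0.018, -0.02],
  ],
  delta_rot=[
    [0, 0, 0],
    [0, 0, 0],
    [0, 0, 0],
    [0, 0, 0],
    [0, 0, 0],
    [0, 0, 0],
    [0, 0, 0],
    [0, 0, 0],
  ],
)

```text
t: 21.6
ee_pos: [629.0, -5.0, 164.8]
eef_rot: [-180.0, 0.1, 14.0]
force: [-0.1, -0.2, 0.6]
width: 56.4
grip_force: 0.0
```

```bash
python3 -c "
from h import *
im=read_camera('wrist');cv2.imwrite('pics/w7full.png',im[:,:,::-1]);im=im.astype(float)
save('w7.png',im[0:300,200:460].astype(np.uint8),2)
print(get_state()['ee_pos'],get_state()['t'])
c=im[:,319:324].mean(1);e=im[:,312:315].mean(1)
for i in range(70,114):print((i,int(c[i,0]),int(e[i,1])),end=' ')"
```

```text
[629.05423048  -5.07008675 164.95099563] 21.65
(70, 164, 213) (71, 165, 214) (72, 165, 214) (73, 164, 214) (74, 165, 214) (75, 165, 214) (76, 165, 215) (77, 165, 214) (78, 164, 215) (79, 158, 208) (80, 134, 183) (81, 104, 138) (82, 94, 105) (83, 121, 127) (84, 153, 176) (85, 166, 206) (86, 180, 214) (87, 202, 214) (88, 219, 215) (89, 224, 216) (90, 224, 213) (91, 224, 209) (92, 224, 208) (93, 224, 210) (94, 224, 213) (95, 224, 214) (96, 224, 215) (97, 224, 214) (98, 224, 214) (99, 224, 213) (100, 224, 213) (101, 224, 213) (102, 224, 212) (103, 224, 209) (104, 224, 208) (105, 224, 211) (106, 217, 214) (107, 195, 216) (108, 171, 216) (109, 155, 208) (110, 129, 175) (111, 102, 125) (112, 113, 114) (113, 146, 157)
```

View pics/w7.png

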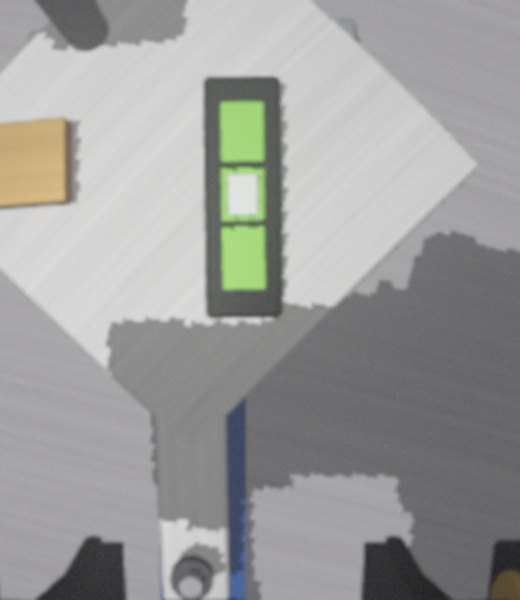

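The bubble (rows 86.7-107.0) sits exactly midway between the marks (82.1 and 111.6). The wedge carries the foot and the gripper is clear.

```bash
python3 -c "
from bench import *
print(hand_in())"
```

```text
the job is handed in; nothing more can be done
None
```

The wedge is flat under the foot and carrying it, the bubble measured centred between its marks in the last close wrist view, and the job was handed in with the gripper clear after about 22 s; nothing has come back yet on how it was judged.

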